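# Return a loaf tin through the spring flap

### The arm

A 6-joint arm with a two-finger parallel gripper is mounted at the origin on the work surface. World frame = base frame: x ahead of the robot, y to its left, z up, the work surface at z = 0. Lengths are in mm, angles in degrees, forces in N, time in s.
With the tool pointing down it reaches from about 425 to 950 mm from the base axis. Payload 3.5 kg.
Tool frame: the origin (TCP) lies at the very end of the fingers, on their centre line; the grasp point (between the pads) lies 19 mm behind it (robot.grasp_offset is the distance from the TCP to the grasp point, in mm); z points along the fingers, y is the direction in which the jaws open and shut (so a half turn about z gives the same grasp; the last joint's range is limited). The gripper opens to 85 mm and grips with 20 to 120 N. Pads are 22 mm wide; open, the fingers measure 114 mm over their backs; the gripper's body (76 mm by 85 mm) begins 54 mm behind the grasp point. The pads swing forward as they close: fully open they stand 13 mm farther back than shut.
Start: joints at [-85.829, 16.404, 90.338, -0, 73.258, -8.594], TCP at [149.174, -658.296, 231.325] pointing down, gripper open.
Joint ranges: [-158.93, 158.93], [-51.34, 127.21], [12.03, 142.37], [-87.48, 267.48], [13.55, 161.25], [-162.69, 162.69]. Speed limits (degrees/s): [159.86, 159.86, 180, 180, 180, 180].

### API

Orientations are given as [roll, pitch, yaw] about the fixed x, y, z axes, in that order (R = Rz(yaw) Ry(pitch) Rx(roll)).
In Python, from station import robot gives the robot as it stands.
- The arm moves only by the tool jog_arm, never from a script. Its argument "increments" is a list of rows, each a list of 7 numbers: the turn, a rotation vector about the tool's x, y, z in degrees, then the shift along the tool's x, y, z in mm, then the closure in counts, from 0 (fully open) to 255 (shut). In form: [[wx, wy, wz, tx, ty, tz, hand], ...]. A call has 1 to 8 rows; each row shifts and turns the commanded pose from where the row before left it, along the tool's axes as they then stand; what a row does not reach is not made up. A row lasts 1/8 s, in which the tool goes at most 62.5 mm and 10.7 degrees, less where a joint would pass 70% of its speed; a pose out of reach is approached as far as the arm can. A call is refused whole if a number of a shift passes 62.5 or a number of a turn 10.7, either way. A call with a gripper value outside its range is refused whole. The fingers move at their own pace and stop on an object; "squeeze" is the grip in N (left out, the last holds). Time passes only in rows, so rows that do not move let the fingers close. It gives the time, the measured TCP pose, the force and the opening at its end, in the units of the state.
- robot.observe(): the state, without advancing time (a new reading comes with each control period).
- robot.snapshot(name): name is "scene" or "top" or "wrist"; returns a dict with "image" (400x640x3 uint8, blue, green, red), "fx", "fy", "cx", "cy" (pixels), "k1" (the pictures are not rectified: a ray, as slopes to the right and down, at radius r is drawn at 1 + k1 r^2 times it, then the intrinsics apply), "R" (3x3) and "t" (3): a world point X has camera coordinates R X + t. Camera axes: x right, y down, z forward; pixel columns grow to the right and rows downward; lengths in mm; the calibration is good to about 2 mm. A picture is of the moment at which its call begins. There is no depth.
- robot.close_job(): hands the job in, once; it reports no verdict.
The state is a dict: "clock": time; "joint_positions": joint angles; "joint_velocities": joint speeds; "joint_efforts": joint torques, N m; "eef_pos": TCP position; "tool_rot": TCP orientation; "force": force on the tool from outside, world axes, zero at the start; "ft_torque": the same for the moment, N m; "gripper_width": finger opening in mm.
Only numpy, scipy, OpenCV 4.12 (cv2) and the standard library are available. Lean on these libraries where they do the work, as an engineer would, in place of code of your own. Each camera call takes 0.05 s, during which the arm holds its last target.

### The job

Send the small empty loaf tin into the wash-up return trough: push the self-closing flap open with one finger, keep it open and, in the same go, push the tin in with the other finger so that the tin does not bump the flap on its way in, then withdraw and let the flap swing shut behind it. Only push the tin: do not lift it or tip it, and leave everything else on the table where it stands.

Things in the scene. Friction and masses are not known exactly. Their poses are not given: they have to be found in the camera images.
- trough: Fixed open-topped sheet-metal trough, 465 mm long, 120 mm wide inside (x -60 to +60 mm). Origin: on the table surface, on the flap's line, midway between the side walls. +y is the way in, z up. Floor 4 mm thick. Apron outside the flap: y -150 to 0 mm, open at its start. Enclosed bay: y 0 to 311 mm. Walls 4 mm thick, 52 mm high, but the apron's -x wall only 20 mm.
- bay_end (a point): Middle of the foot of the bay's end wall (inside face, at floor level): trough y = 311 mm.
- hinge (a point): Flap's hinge axis (vertical), at trough x = +60 mm, y = 0, 31 mm above the table (the flap's mid-height). A 12 mm post 62 mm high stands beside it at x = +64 mm and another opposite at x = -64 mm.
- flap (a joint): Upright flap across the trough: panel 114 mm long from the hinge toward -x, 4 mm thick, 9 to 53 mm above the table. 0 = shut, grows to 1.45 rad as it swings inward (toward trough +y) to lie nearly along the +x wall; does not open outward. A weak damped spring (0.03 N m shut, 0.06 N m wide open) shuts it about 1 to 3 s after release; pushing takes about 1 to 3 N.
- flap_tip (a point): Middle of the flap's free edge, 31 mm above the table; it sweeps a 114 mm arc about the hinge, so the tin and fingers must be beyond or above this arc for the flap to shut.
- tin_center (a point): Centre (half-way up) of a dark, empty, open-topped cast loaf tin: 52 mm long along its own y, 40 mm wide (rim 44), 42 mm high, about 0.4 kg. It stands upright on the apron's floor, its long side within 9 degrees of the way in, its centre 84 to 100 mm before the flap and within 10 mm of the trough's centre line. It slides when pushed.
- mould: Bystander: round steel mould, 50 mm across, 45 mm high, standing in the far end of the bay (its centre 27 to 34 mm from the end wall). Origin under its base.
- cutter: Bystander: steel pastry ring, 56 mm across, 40 mm high, on the table beside the trough's -x wall.
- shaker: Bystander: small glass jar, 44 mm across, 80 mm high, on the table beside the trough's +x wall.
- bowl: Bystander: steel bowl, 160 mm across, 60 mm high.
- mug: Bystander: white mug, 76 mm across, 90 mm high.
- spatula: Bystander: spatula lying on the table.
- scraper: Bystander: flat white dough scraper, 110 x 70 x 8 mm, lying on the table.
There are look-alikes about, which are no part of the job. What is shaped like the part that bears tin_center but orange or pink is not meant.

How it is judged (in metres and radians):
On the way, in this order (a step that is already met when the one before it is completed fails the run):
1. a finger has pushed the flap well open (over 0.45 rad) while the tin's centre is still outside (value of joint flap above 0.45 rad and contact force between the fingers and flap above 0.1 N and y of tin_center in the frame of trough below 0 m).
2. the tin's centre passes the flap's line while the flap stands open (over 0.45 rad) (value of joint flap above 0.45 rad and y of tin_center in the frame of trough above 0.002 m).
At the end, for the whole second after the job is handed in: The tin stands upright and at rest on the trough's floor, wholly inside the bay (its centre more than 30 mm past the flap's line), and the flap has swung shut behind it (below 0.08 rad) (y of tin_center in the frame of trough between 0.03 and 0.3 m and x of tin_center in the frame of trough between -0.06 and 0.06 m and height (world z) of tin_center below 0.035 m and angle between tin_center's own z axis and vertical below 0.15 rad and linear speed of tin below 0.02 m/s and value of joint flap below 0.08 rad); the robot touches nothing.
It fails at once if the tin touches the flap (over 0.1 N) while the tin's centre is still outside the flap's line (contact force between tin and flap above 0.1 N and y of tin_center in the frame of trough below 0 m).
It fails at once if the tin is lifted (more than 15 mm) (height (world z) of tin_center above 0.04 m).
It fails at once if the tin is tipped (more than 0.35 rad) (angle between tin_center's own z axis and vertical above 0.35 rad).
It fails at once if a bystander is moved by more than 25 mm (distance of any of mould, cutter, shaker, bowl, mug, spatula, scraper from where it was at the start of the episode above 0.025 m).
It also fails if it takes over 40 s, if anything falls off the work surface, if the arm or the gripper's body presses on something with over 40 N, if the wrist force passes 120 N, or if a joint passes its speed limit or range.

## Working session

There is one attempt and no reset: what is moved stays moved. The work goes in short steps, Python scripts to look and compute and a tool call to move; the robot and the scene stay as the last step left them, time stands still between calls to the robot, and variables do not carry over. Pictures are saved under pics/ and viewed, and the job is handed in when it is done.

Besides the shell and the picture viewer there is one more tool, called after ">>>" as name(argument=value, ...), one argument or row to a line, values as JSON. jog_arm: Moves the arm, as the interface text tells. Its arguments: {"type":"object","properties":{"increments":{"type":"array","items":{"type":"array","items":{"type":"number"}}},"squeeze":{"type":"number"}},"required":["increments"]}

```bash
ls; mkdir -p pics
python3 - <<'E'
from station import robot
import cv2
for n in ["scene","top","wrist"]:
    s=robot.snapshot(n); cv2.imwrite(f"pics/{n}0.png",s["image"]); print(n,s["fx"],s["fy"],s["cx"],s["cy"],s["k1"],s["R"],s["t"])
print(robot.observe())
E
```

```text
pics
scene 390.66622309274743 390.66622309274743 319.8966500713485 203.31226219325865 -0.06488240215797422 [[-0.50795859  0.86135439  0.00683303]
 [ 0.57042134  0.34231218 -0.74662029]
 [-0.64544369 -0.37535448 -0.66521534]] [ 273.31640464 -253.52059554 1390.67882565]
top 462.5691347340128 462.5691347340128 326.28648342146096 202.3571655924929 0.03953604015098427 [[-7.16587624e-03 -9.99973945e-01  8.71681811e-04]
 [-9.95297495e-01  7.04815036e-03 -9.66085884e-02]
 [ 9.65999275e-02 -1.55986791e-03 -9.95322069e-01]] [1.04003759e+00 5.49473092e+02 1.34915952e+03]
wrist 336.44528145322795 336.44528145322795 319.4599024005283 200.14781595705279 -0.0020896403777158966 [[ 2.21855533e-01 -9.75079178e-01 -8.47557493e-04]
 [-9.20755456e-01 -2.09781412e-01  3.28939432e-01]
 [-3.20919793e-01 -7.21966398e-02 -9.44350640e-01]] [-674.04785263  -41.90646397  380.34741007]
{'clock': 0.15, 'joint_positions': array([-8.58301314e+01,  1.64444903e+01,  9.04037611e+01, -1.00507715e-03,
        7.32566701e+01, -8.59554085e+00]), 'joint_velocities': array([-0.02395221, -0.17351305, -0.26054643, -0.09922576, -0.0811083 ,
       -0.04120169]), 'joint_efforts': array([ 5.20787889e-04, -4.06603825e+01, -2.93141985e+01, -1.85045014e-04,
        3.95583353e-03, -1.04562215e-06]), 'eef_pos': array([ 149.12192647, -657.80399982,  230.23130092]), 'tool_rot': array([-1.79896113e+02, -1.47302666e-02,  1.27656865e+01]), 'force': array([-0.84719872, -0.83037627, -0.83050881]), 'ft_torque': array([-0.04778023,  0.04358913,  0.05128565]), 'gripper_width': 85.392998164416}
```

View pics/scene0.png

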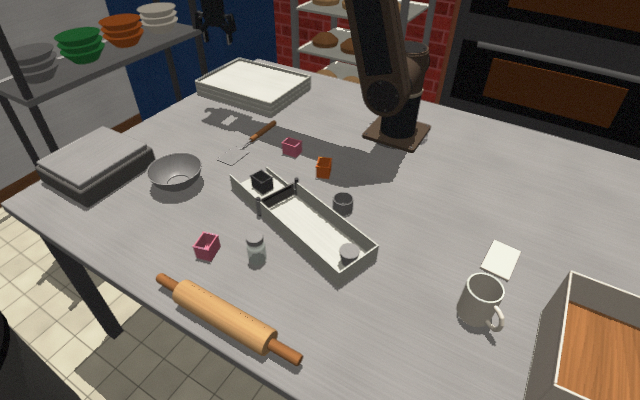

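View pics/top0.png

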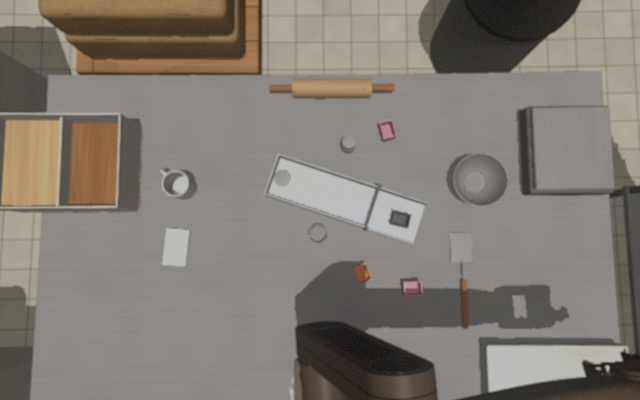

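View pics/wrist0.png

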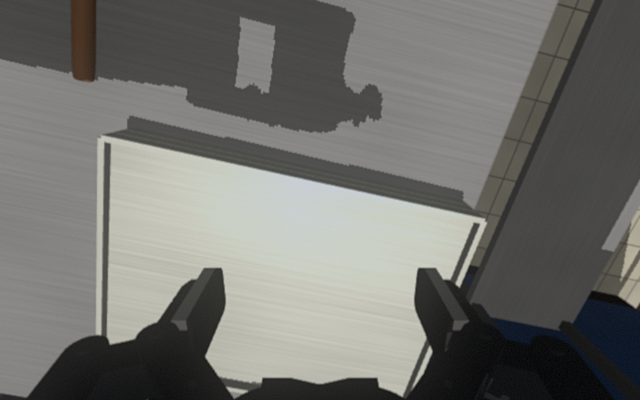

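Candidates for the tin in the top view: dark tin on the apron (400,218); pink (387,131), pink (412,287) and orange (362,272) look-alikes. The dark one on the apron fits the description. I'll check it in a close crop.

```bash
cat > h.py <<'E'
import numpy as np, cv2
from station import robot
def ray(s,u,v):
    x=(u-s["cx"])/s["fx"]; y=(v-s["cy"])/s["fy"]
    X,Y=x,y
    for _ in range(20):
        r2=X*X+Y*Y; X=x/(1+s["k1"]*r2); Y=y/(1+s["k1"]*r2)
    R=np.array(s["R"]); t=np.array(s["t"])
    return -R.T@t, R.T@np.array([X,Y,1])
def onz(s,u,v,z):
    o,d=ray(s,u,v); return o+d*(z-o[2])/d[2]
def proj(s,P):
    c=np.array(s["R"])@np.array(P,float)+np.array(s["t"]); x,y=c[0]/c[2],c[1]/c[2]; r2=x*x+y*y; f=1+s["k1"]*r2
    return np.array([s["cx"]+s["fx"]*x*f, s["cy"]+s["fy"]*y*f])
def crop(n,x0,y0,x1,y1,k,name):
    s=robot.snapshot(n); im=s["image"][y0:y1,x0:x1]
    cv2.imwrite(name,cv2.resize(im,None,fx=k,fy=k,interpolation=cv2.INTER_CUBIC)); return s
E
python3 -c "
from h import *
crop('top',255,145,435,255,4,'pics/t1.png');crop('scene',220,155,385,285,4,'pics/s1.png')"
```

```text
(no output)
```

View pics/t1.png

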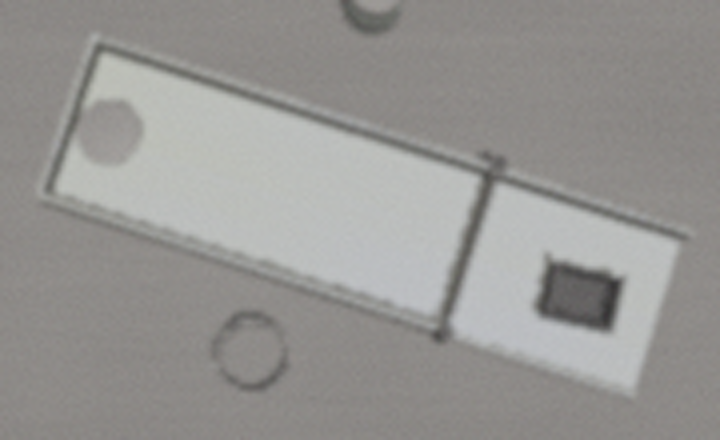

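View pics/s1.png

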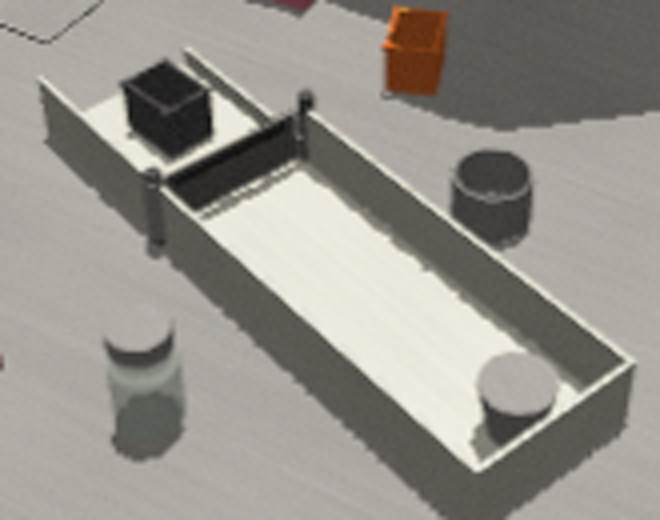

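```bash
cat > m.py <<'E'
from h import *
s=robot.snapshot("top")
P=lambda u,v,z: onz(s,255+u/4-.375,145+v/4-.375,z)
# (pixel, z, trough xy)
obs=[((95,38),52,(64,315)),((42,195),52,(-64,315)),((690,235),52,(64,-150)),((634,396),20,(-64,-150)),((494,160),62,(64,0)),((441,332),62,(-64,0))]
W=np.array([P(*p,z)[:2] for p,z,_ in obs]); T=np.array([t for *_,t in obs],float)
wm,tm=W.mean(0),T.mean(0); H=(T-tm).T@(W-wm); a=np.arctan2(H[0,1]-H[1,0],H[0,0]+H[1,1])
R=np.array([[np.cos(a),-np.sin(a)],[np.sin(a),np.cos(a)]]); o=wm-R@tm
print("origin",o,"yaw",np.degrees(a)); print((W-(T@R.T+o)).round(1))
im=s["image"]; hsv=cv2.cvtColor(im,cv2.COLOR_BGR2GRAY)[195:240,375:430]
m=(hsv<125).astype(np.uint8); 
n,l,st,c=cv2.connectedComponentsWithStats(m); print(st)
for i in range(1,n):
    if st[i,4]>60:
        cn=cv2.findContours((l==i).astype(np.uint8),0,2)[0][0]; r=cv2.minAreaRect(cn); print(r)
        box=cv2.boxPoints(r)+[375,195]
        for b in box:
            w=onz(s,*b,46)[:2]; print("rim corner trough",(R.T@(w-o)).round(1))
for p,z in [((110,132),45),((250,350),40),((370,5),80)]: print((R.T@(P(*p,z)[:2]-o)).round(1))
E
python3 m.py
```

```text
origin [ 532.56650195 -137.03683984] yaw -18.81437493600758
[[-4.  -3.2]
 [ 1.1 -6.1]
 [-2.8  3.1]
 [ 2.  -0.5]
 [ 3.6  3.8]
 [ 0.1  2.9]]
[[   0    0   55   45 2159]
 [   0    0    2    5    7]
 [  21    0   31   10   41]
 [  14   15   22   18  268]]
((24.35882568359375, 23.635292053222656), (19.63220977783203, 13.883550643920898), 12.52880573272705)
rim corner trough [-30.2 -59.1]
rim corner trough [ 10.4 -55.4]
rim corner trough [  16.2 -112.2]
rim corner trough [ -24.3 -115.7]
[ -0.6 278.5]
[-120.   129.9]
[142.5 125.5]
```

>>> jog_arm(
  increments=[
    [0, 0, 10.5, 0, 0, 0, 0],
    [0, 0, 10.5, 0, 0, 0, 0],
    [0, 0, 10.5, 0, 0, 0, 0],
    [0, 0, 0, 18, -50, 0, 0],
    [0, 0, 0, 18, -50, 0, 0],
    [0, 0, 0, 18, -50, 0, 0],
    [0, 0, 0, 18, -50, 0, 0],
    [0, 0, 0, 18, -50, 0, 0],
  ],
)

```text
clock: 1.3
eef_pos: [315.6, -449.0, 231.4]
tool_rot: [180.0, -0.0, -18.8]
force: [0.1, -0.7, -0.4]
gripper_width: 85.6
```

>>> jog_arm(
  increments=[
    [0, 0, 0, 18, -50, 0, 0],
    [0, 0, 0, 18, -50, 0, 0],
    [0, 0, 0, 18, -50, 0, 0],
    [0, 0, 0, 18, -50, 0, 0],
    [0, 0, 0, 18, -50, 0, 0],
    [0, 0, 0, 14, -47, 0, 0],
    [0, 0, 0, 0, 0, 0, 0],
    [0, 0, 0, 0, 0, 0, 0],
  ],
)

```text
clock: 2.3
eef_pos: [508.4, -202.8, 231.3]
tool_rot: [180.0, 0.0, -18.7]
force: [0.2, 0.5, 0.1]
gripper_width: 85.6
```

Run:
```python
from h import *
for n in ["wrist"]:
    s=robot.snapshot(n); cv2.imwrite("pics/w1.png",s["image"]); print(-s["R"].T@s["t"])
o=robot.observe(); print(o["clock"],o["eef_pos"],o["tool_rot"],o["joint_positions"],o["force"])
```

```text
[ 589.92435957 -229.27714034  373.56018632]
2.35 [ 508.15701415 -203.24772624  231.28397225] [ 1.79978142e+02  1.03972809e-02 -1.87745178e+01] [-3.24128337e+01  2.77932267e-01  1.08384355e+02 -2.50074686e-02
  7.13426646e+01  7.63696832e+01] [-0.29730203 -0.19138496  0.10578041]
```

View pics/w1.png

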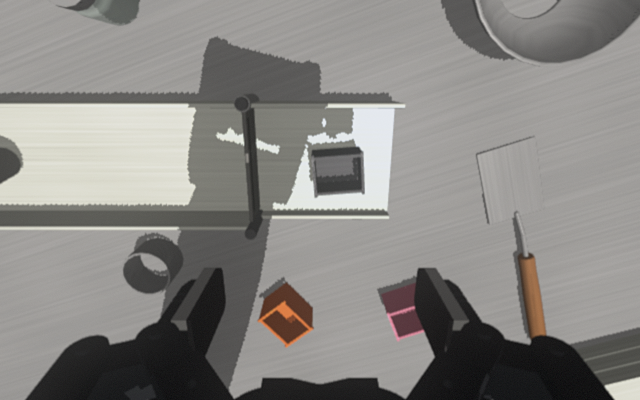

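```bash
python3 -c "
from h import *
s=robot.snapshot('wrist'); np.savez('w1.npz',**s); im=s['image'][85:245,225:415]
cv2.imwrite('pics/w1c.png',cv2.resize(im,None,fx=3.7,fy=3.7,interpolation=cv2.INTER_CUBIC))"
```

```text
(no output)
```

View pics/w1c.png

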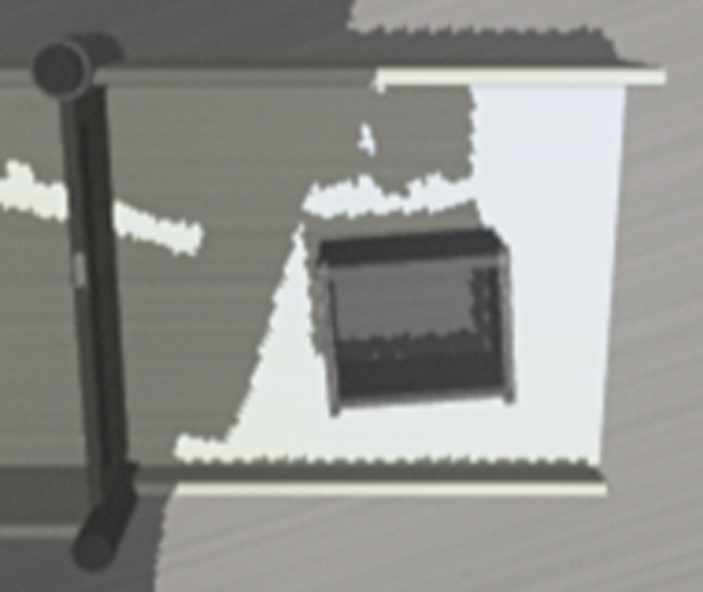

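```bash
cat > m2.py <<'E'
from h import *
s=dict(np.load('w1.npz'))
P=lambda u,v,z: onz(s,225+(u+.5)/3.7-.5,85+(v+.5)/3.7-.5,z)[:2]
obs=[((60,69),62,(64,0)),((94,551),62,(-64,0)),((665,68),52,(64,-150)),((665,84),52,(60,-150)),((606,496),20,(-64,-150)),((606,484),20,(-60,-150))]
W=np.array([P(*p,z) for p,z,_ in obs]); T=np.array([t for *_,t in obs],float)
wm,tm=W.mean(0),T.mean(0); H=(T-tm).T@(W-wm); a=np.arctan2(H[0,1]-H[1,0],H[0,0]+H[1,1])
R=np.array([[np.cos(a),-np.sin(a)],[np.sin(a),np.cos(a)]]); o=wm-R@tm
print("origin",o,"yaw",np.degrees(a)); print(((W-o)@R-T).round(1))
tr=lambda w:R.T@(np.array(w)-o)
C=np.array([tr(P(*p,46)) for p in [(318,262),(506,250),(515,402),(333,413)]]); print(C.round(1),C.mean(0))
print("sides",np.linalg.norm(np.roll(C,-1,0)-C,axis=1))
ob=robot.observe(); print("tcp in trough",tr(ob["eef_pos"][:2]), ob["tool_rot"][2]-np.degrees(a))
E
python3 m2.py
```

```text
origin [ 535.83273114 -136.93503017] yaw -18.904728384679192
[[-0.2 -1. ]
 [ 0.5 -1. ]
 [-0.1  0.8]
 [ 0.1  0.5]
 [-0.1  0.2]
 [-0.2  0.5]]
[[  13.6  -62.5]
 [  17.  -112.4]
 [ -25.4 -116.8]
 [ -28.8  -66.4]] [ -5.90459512 -89.52819088]
sides [50.04901617 42.64800779 50.48045305 42.580906  ]
tcp in trough [ -4.70147651 -71.99327242] 0.09172777688038991
```

>>> jog_arm(
  increments=[
    [0, 0, 0, 2.5, 7.5, 0, 0],
    [0, 0, 0, 0, 0, 40, 0],
    [0, 0, 0, 0, 0, 40, 0],
    [0, 0, 0, 0, 0, 40, 0],
    [0, 0, 0, 0, 0, 31, 0],
    [0, 0, 0, 0, 0, 0, 0],
    [0, 0, 0, 0, 0, 0, 0],
  ],
)

```text
clock: 3.28
eef_pos: [509.2, -211.7, 81.7]
tool_rot: [180.0, -0.1, -18.8]
force: [-0.1, 0.0, -0.0]
gripper_width: 85.6
```

Run:
```python
from h import *
s=robot.snapshot("wrist"); cv2.imwrite("pics/w2.png",s["image"])
crop('scene',200,120,385,285,4,'pics/s2.png')
o=robot.observe(); print(o["clock"],o["eef_pos"],o["tool_rot"],o["force"])
```

```text
3.375 [ 509.74429954 -211.67583016   82.47791559] [179.94343238  -0.2144091  -18.75948262] [-0.1962489   0.06813722  0.26877895]
```

View pics/w2.png

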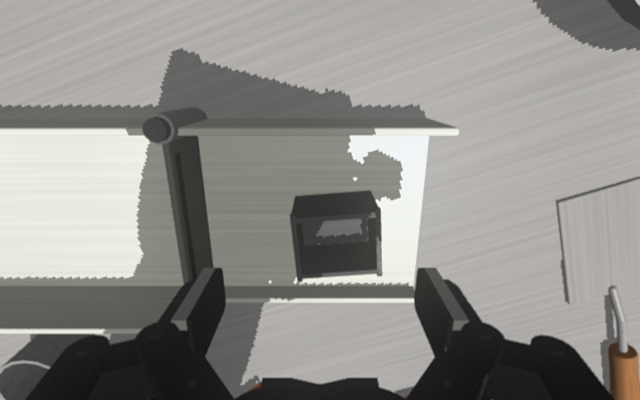

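View pics/s2.png

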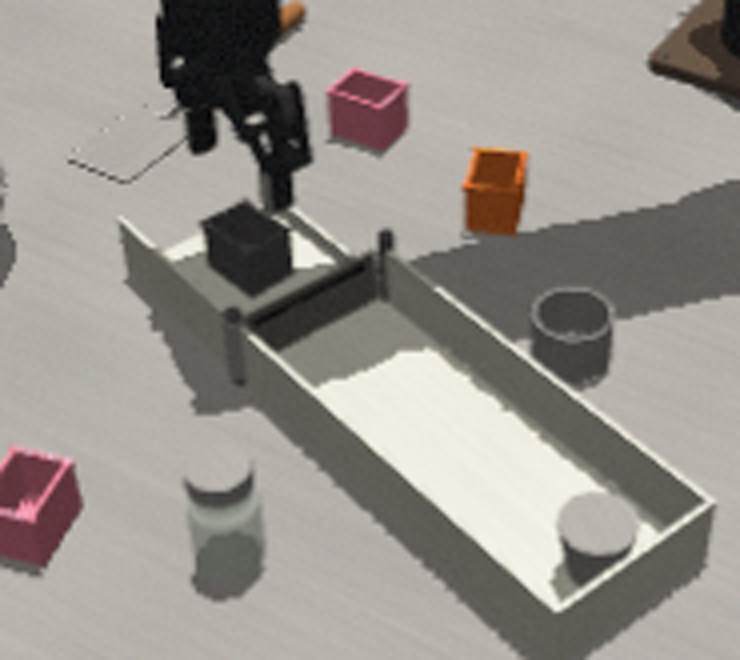

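Run:
```python
from h import *
s=robot.snapshot("scene"); w=robot.snapshot("wrist"); p=robot.observe()["eef_pos"]
yd=np.array([np.sin(np.radians(18.8)),np.cos(np.radians(18.8)),0]); xd=np.array([yd[1],-yd[0],0])
print(p)
for dz in (0,7,13,20):
    q=p+[0,0,dz]
    print(dz,[(proj(s,q+a*yd)).round(1) for a in (43,57)], [proj(w,q+42.5*yd+b*xd).round(1) for b in (-11,11)],[proj(w,q-42.5*yd+b*xd).round(1) for b in (-11,11)])
```

```text
[ 509.54217194 -211.2928601    82.17052824]
0 [array([268.9, 175.9]), array([271.9, 178.3])] [array([234.5, 290.5]), array([230.8, 250.6])] [array([406.3, 290.5]), array([410.3, 250.7])]
7 [array([268.7, 173.8]), array([271.7, 176.2])] [array([231.1, 299. ]), array([227. , 257.8])] [array([409.9, 299. ]), array([414.3, 257.9])]
13 [array([268.5, 172.1]), array([271.5, 174.5])] [array([227.8, 306.9]), array([223.5, 264.5])] [array([413.3, 306.9]), array([418. , 264.6])]
20 [array([268.3, 170. ]), array([271.3, 172.4])] [array([223.8, 316.9]), array([219., 273.])] [array([417.5, 316.9]), array([422.6, 273.1])]
```

>>> jog_arm(
  increments=[
    [0, 0, 0, 0, 0, 25, 0],
    [0, 0, 0, 0, 0, 25, 0],
    [0, 0, 0, 0, 0, 15, 0],
    [0, 0, 0, 0, 0, 10, 0],
    [0, 0, 0, 0, 0, 0, 0],
    [0, 0, 0, 0, 0, 0, 0],
  ],
)

```text
clock: 4.22
eef_pos: [509.2, -210.9, 6.1]
tool_rot: [180.0, -0.1, -18.7]
force: [-0.3, -0.2, 0.3]
gripper_width: 85.2
```

Run:
```python
from h import *
s=robot.snapshot("wrist"); cv2.imwrite("pics/w3.png",s["image"])
crop('scene',220,135,385,265,4,'pics/s3.png')
a=np.radians(-18.905);R=np.array([[np.cos(a),-np.sin(a)],[np.sin(a),np.cos(a)]])
o=robot.observe(); print(o["clock"],o["eef_pos"],o["tool_rot"],o["force"],R.T@(o["eef_pos"][:2]-[535.83,-136.94]))
```

```text
4.325 [ 509.17845618 -210.8715062     6.21060557] [ 1.79977311e+02 -9.40930487e-02 -1.87318133e+01] [-0.25060615 -0.38511642 -1.49674298] [ -1.26007552 -78.5785251 ]
```

View pics/w3.png

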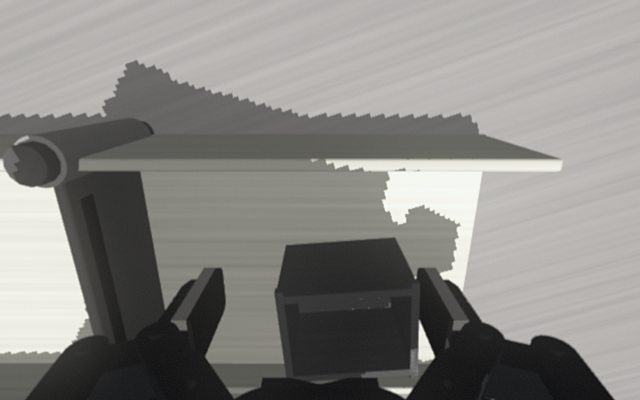

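View pics/s3.png

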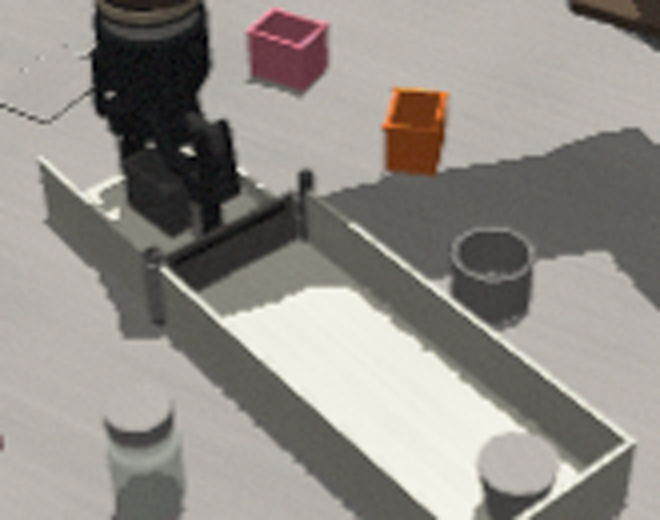

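>>> jog_arm(
  increments=[
    [0, 0, 0, 0, -4, 0, 0],
    [0, 0, 0, 0, -6, 0, 0],
    [0, 0, 0, 0, -6, 0, 0],
    [0, 0, 0, 0, -6, 0, 0],
    [0, 0, 0, 0, -6, 0, 0],
    [0, 0, 0, 0, -6, 0, 0],
    [0, 0, 0, 0, -6, 0, 0],
    [0, 0, 0, 0, 0, 0, 0],
  ],
)

```text
clock: 5.32
eef_pos: [521.2, -171.5, 4.9]
tool_rot: [-179.9, 0.1, -18.7]
force: [-0.7, -1.0, 0.3]
gripper_width: 85.2
```

```bash
cat > st.py <<'E'
from h import *
import sys
k=sys.argv[1]
s=robot.snapshot("wrist"); a_=s["image"]
c=robot.snapshot("scene")["image"][135:265,220:385]
cv2.imwrite(f"pics/c{k}.png",np.vstack([cv2.resize(a_,(480,300)),cv2.resize(c,(381,300),interpolation=cv2.INTER_CUBIC)]) if 0 else np.hstack([cv2.resize(a_,(448,280)),cv2.resize(c,(352,280),interpolation=cv2.INTER_CUBIC)]))
a=np.radians(-18.905);R=np.array([[np.cos(a),-np.sin(a)],[np.sin(a),np.cos(a)]])
o=robot.observe(); print(o["clock"],o["eef_pos"],o["force"],o["gripper_width"],R.T@(o["eef_pos"][:2]-[535.83,-136.94]))
E
python3 st.py 1
```

```text
5.425 [ 520.82436778 -171.54680404    4.66115324] [ 0.0046014  -0.37128483  0.23373795] 85.22791160829227 [ -2.98358096 -37.60183678]
```

View pics/c1.png

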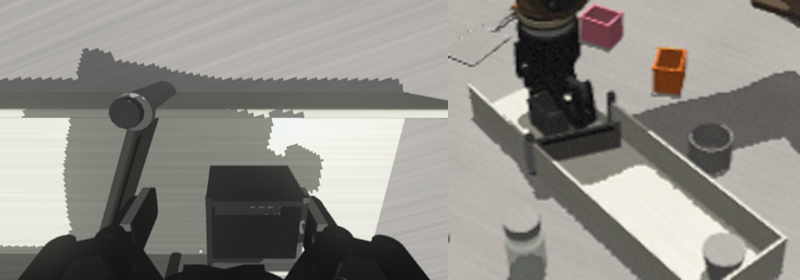

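>>> jog_arm(
  increments=[
    [0, 0, 0, 0.5, -6, 0, 0],
    [0, 0, 0, 0.5, -6, 0, 0],
    [0, 0, 0, 0, -6, 0, 0],
    [0, 0, 0, 0, -6, 0, 0],
    [0, 0, 0, 0, 0, 0, 0],
  ],
)

```text
clock: 6.05
eef_pos: [530.0, -149.2, 5.2]
tool_rot: [-180.0, 0.0, -18.7]
force: [-1.5, -0.8, -0.2]
gripper_width: 85.4
```

```bash
python3 st.py 2
```

```text
6.15 [ 529.99136367 -149.62990469    5.29914777] [-1.08079079  0.07170933  0.47087329] 85.37826847886727 [ -1.41215444 -13.89709232]
```

View pics/c2.png

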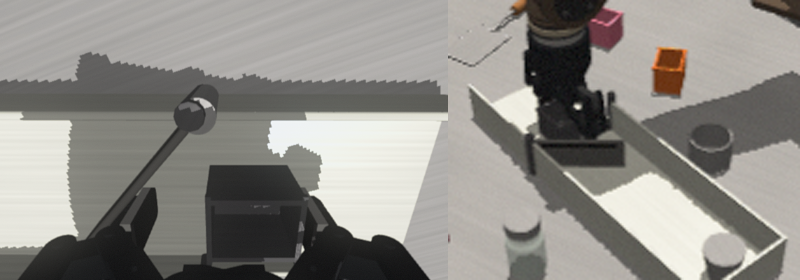

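>>> jog_arm(
  increments=[
    [0, 0, 0, 0, -6, 0, 0],
    [0, 0, 0, 0, -6, 0, 0],
    [0, 0, 0, 0, -6, 0, 0],
    [0, 0, 0, 0, -6, 0, 0],
    [0, 0, 0, 0, -6, 0, 0],
    [0, 0, 0, 0, -6, 0, 0],
    [0, 0, 0, 0, 0, 0, 0],
  ],
)

```text
clock: 7.02
eef_pos: [541.8, -115.2, 5.3]
tool_rot: [-179.9, 0.0, -18.7]
force: [-0.7, -0.2, 0.4]
gripper_width: 85.3
```

```bash
python3 st.py 3
```

```text
7.125 [ 541.52786849 -115.47551638    5.18629901] [-0.57942602  0.74611879 -0.39080602] 85.30310136198528 [-1.56398336 22.15273614]
```

View pics/c3.png

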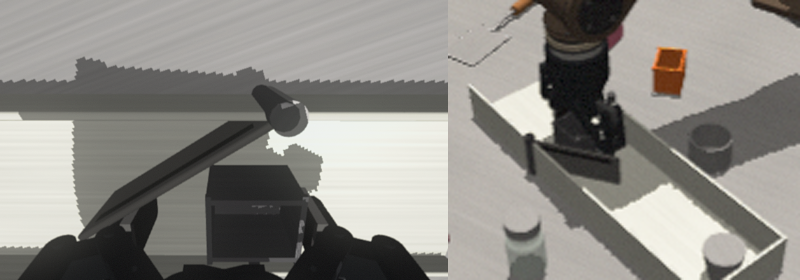

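>>> jog_arm(
  increments=[
    [0, 0, 0, 0, -6, 0, 0],
    [0, 0, 0, 0, -6, 0, 0],
    [0, 0, 0, 0, -6, 0, 0],
    [0, 0, 0, 0, -6, 0, 0],
    [0, 0, 0, 0, -6, 0, 0],
    [0, 0, 0, 0, -6, 0, 0],
    [0, 0, 0, 0, -6, 0, 0],
    [0, 0, 0, 0, -6, 0, 0],
  ],
)

```text
clock: 8.12
eef_pos: [557.1, -70.3, 5.3]
tool_rot: [180.0, 0.0, -18.7]
force: [-1.3, -2.0, -0.7]
gripper_width: 85.5
```

```bash
python3 st.py 4
```

```text
8.225 [557.36153567 -69.8206395    5.38440449] [0.30856794 0.55526586 0.95919623] 85.2789051963629 [-1.37660942 70.47496385]
```

View pics/c4.png

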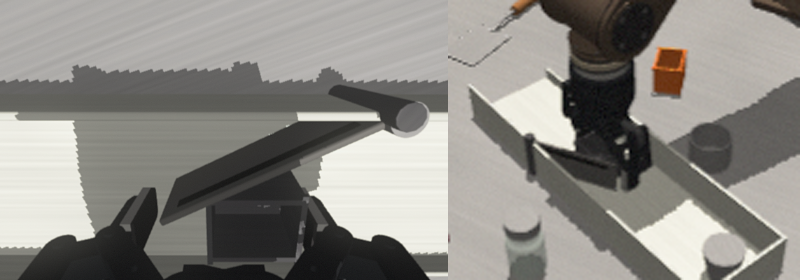

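>>> jog_arm(
  increments=[
    [0, 0, 0, 0, -6, 0, 0],
    [0, 0, 0, 0, -6, 0, 0],
    [0, 0, 0, 0, -6, 0, 0],
    [0, 0, 0, 0, -6, 0, 0],
    [0, 0, 0, 0, -6, 0, 0],
    [0, 0, 0, 0, -6, 0, 0],
    [0, 0, 0, 0, -6, 0, 0],
    [0, 0, 0, 0, 0, 0, 0],
  ],
)

```text
clock: 9.22
eef_pos: [570.9, -30.0, 5.3]
tool_rot: [-179.9, -0.0, -18.7]
force: [0.5, 0.3, 0.1]
gripper_width: 85.4
```

```bash
python3 st.py 5
```

```text
9.325 [570.6446154  -30.34660283   5.22524096] [-0.14533735 -0.13557965 -0.6122974 ] 85.22438627909725 [ -1.59964472 112.12337358]
```

View pics/c5.png

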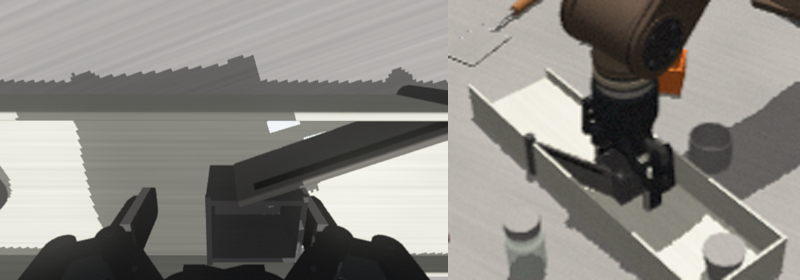

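>>> jog_arm(
  increments=[
    [0, 0, 0, 0, -6, 0, 0],
    [0, 0, 0, 0, -6, 0, 0],
    [0, 0, 0, 0, -6, 0, 0],
    [0, 0, 0, 0, -6, 0, 0],
    [0, 0, 0, 0, -6, 0, 0],
    [0, 0, 0, 0, -6, 0, 0],
    [0, 0, 0, 0, -6, 0, 0],
    [0, 0, 0, 0, -6, 0, 0],
  ],
)

```text
clock: 10.32
eef_pos: [586.1, 15.0, 5.3]
tool_rot: [-180.0, -0.0, -18.7]
force: [-1.0, -1.6, -1.1]
gripper_width: 85.3
```

```bash
python3 st.py 6
```

```text
10.425 [586.36957439  15.41456629   5.41628604] [ 0.14480871 -0.56985475 -0.50689968] 85.19097027138955 [ -1.54955362 160.51093835]
```

View pics/c6.png

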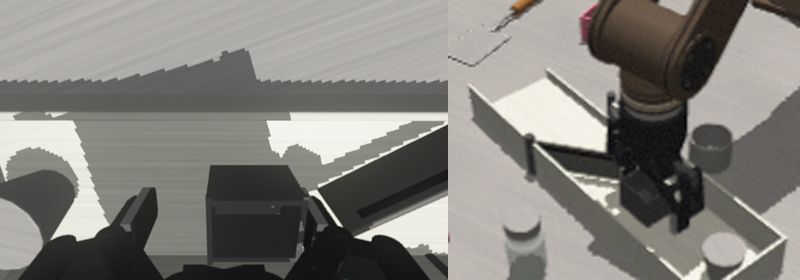

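>>> jog_arm(
  increments=[
    [0, 0, 0, 0, 2, 0, 0],
    [0, 0, 0, 0, 2, 0, 0],
    [0, 0, 0, 0, 0, 0, 0],
    [0, 0, 0, 0, 0, -10, 0],
    [0, 0, 0, 0, 0, -20, 0],
    [0, 0, 0, 0, 0, -30, 0],
    [0, 0, 0, 0, 0, -40, 0],
    [0, 0, 0, 0, 0, -40, 0],
  ],
)

```text
clock: 11.42
eef_pos: [584.9, 10.8, 148.4]
tool_rot: [-180.0, -0.1, -18.7]
force: [0.2, 0.1, 0.0]
gripper_width: 85.6
```

>>> jog_arm(
  increments=[
    [0, 0, 0, 0, 0, -40, 0],
    [0, 0, 0, 0, 20, -30, 0],
    [0, 0, 0, 0, 40, 0, 0],
    [0, 0, 0, 0, 40, 0, 0],
    [0, 0, 0, 0, 30, 0, 0],
    [0, 0, 0, 0, 0, 0, 0],
    [0, 0, 0, 0, 0, 0, 0],
    [0, 0, 0, 0, 0, 0, 0],
  ],
)

```text
clock: 12.42
eef_pos: [543.2, -111.4, 215.8]
tool_rot: [-180.0, -0.0, -18.7]
force: [0.0, 0.5, 0.1]
gripper_width: 85.5
```

>>> jog_arm(
  increments=[
    [0, 0, 0, 0, 0, 0, 0],
    [0, 0, 0, 0, 0, 0, 0],
    [0, 0, 0, 0, 0, 0, 0],
    [0, 0, 0, 0, 0, 0, 0],
    [0, 0, 0, 0, 0, 0, 0],
    [0, 0, 0, 0, 0, 0, 0],
    [0, 0, 0, 0, 0, 0, 0],
    [0, 0, 0, 0, 0, 0, 0],
  ],
)

```text
clock: 13.42
eef_pos: [542.9, -112.3, 215.3]
tool_rot: [-180.0, 0.0, -18.7]
force: [0.6, -0.8, -0.6]
gripper_width: 85.4
```

>>> jog_arm(
  increments=[
    [0, 0, 0, 0, 0, 0, 0],
    [0, 0, 0, 0, 0, 0, 0],
    [0, 0, 0, 0, 0, 0, 0],
    [0, 0, 0, 0, 0, 0, 0],
    [0, 0, 0, 0, 0, 0, 0],
    [0, 0, 0, 0, 0, 0, 0],
    [0, 0, 0, 0, 0, 0, 0],
    [0, 0, 0, 0, 0, 0, 0],
  ],
)

```text
clock: 14.42
eef_pos: [542.9, -112.3, 215.4]
tool_rot: [180.0, -0.0, -18.7]
force: [-0.2, -0.3, 0.2]
gripper_width: 85.1
```

```bash
python3 st.py 7; python3 -c "
from h import *
s=robot.snapshot('wrist');cv2.imwrite('pics/w7.png',s['image']);np.savez('w7.npz',**s)"
```

```text
14.525 [ 542.89251092 -112.34185169  215.32925093] [-0.10654973  0.15857399 -0.25649657] 85.68369309858588 [-1.28826101 25.55950595]
```

View pics/c7.png

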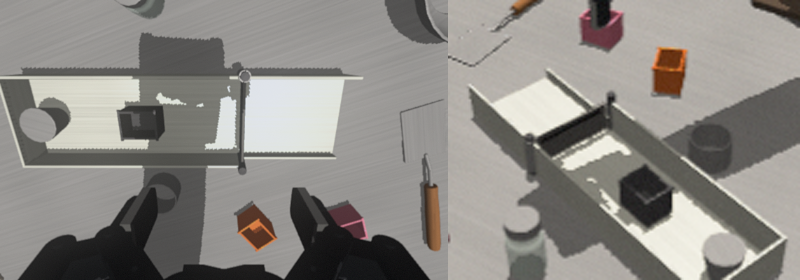

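View pics/w7.png

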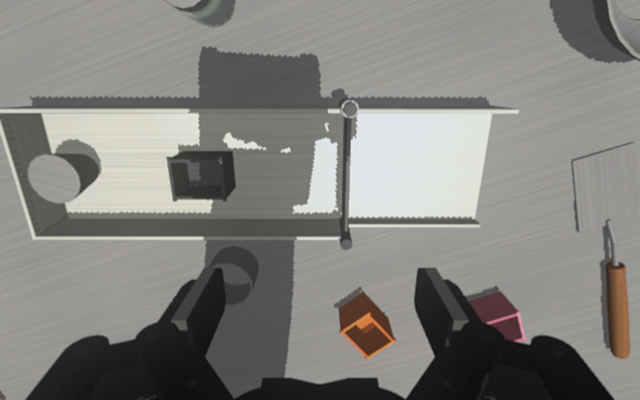

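Run:
```python
from h import *
s=dict(np.load('w7.npz')); a=np.radians(-18.905);R=np.array([[np.cos(a),-np.sin(a)],[np.sin(a),np.cos(a)]]);o=np.array([535.83,-136.94])
g=cv2.cvtColor(s['image'],cv2.COLOR_BGR2GRAY)
for v in range(135,225,15):
    c=[u for u in range(338,360) if g[v,u]<75]; print(v,c[:1],c[-1:], [(R.T@(onz(s,u,v,53)[:2]-o)).round(1) for u in (c[0],c[-1])])
print((R.T@(onz(s,203,177,46)[:2]-o)).round(1), (R.T@(onz(s,55,178,45)[:2]-o)).round(1))
```

```text
135 [344] [346] [array([40.5,  4.2]), array([40.5,  2.4])]
150 [344] [346] [array([26.9,  3.8]), array([26.9,  2. ])]
165 [343] [345] [array([12.9,  4.3]), array([12.9,  2.5])]
180 [343] [344] [array([-1.5,  4. ]), array([-1.5,  3. ])]
195 [343] [344] [array([-16.3,   3.6]), array([-16.3,   2.6])]
210 [342] [344] [array([-31.6,   4.1]), array([-31.6,   2.2])]
[ -0.9 137.6] [ -2.7 280.5]
```

The flap's y is constant along its whole length, so it is shut (about 0 rad). The tin is about 140 mm into the bay, upright and touching nothing.

```bash
python3 -c "
from station import robot
print(robot.observe()['clock']); robot.close_job()"
```

```text
14.575
the job is handed in; nothing more can be done
```

The tin is in the trough's bay with the flap shut behind it, and I handed the job in at 14.6 s; no verdict was reported.

**How it went:** I set the open gripper over the tin, with the jaws lined up along the trough. In one straight advance, the front finger pushed the flap open to about 1 rad. The rear finger pushed the tin in, and the tin was clear of the flap in every picture until its centre had passed the flap's line. I stopped briefly on the way to check pictures. With the tin about 144 mm in, I backed off 4 mm, lifted straight out and let the flap close.

**Contact after the line:** Once the tin's centre was well inside, the front finger ran past the flap's tip. The flap then rested lightly on the tin's side, and after that on the rear finger, until I withdrew. That contact is allowed by the rules.

**Last checks:**
- **Flap:** its y stayed constant to within about 0.5 mm from hinge to tip, so it is shut.
- **Tin:** it stands upright with its centre at about y = 140 mm and x ≈ 0. The last picture reads 138 mm and the finger position implies 144 mm.
- **Bystanders:** the mould moved about 2 mm by measurement, which is within error. The cutter, shaker, spatula and bowl look unmoved in the views. I did not re-check the mug and scraper, but the arm went nowhere near them.
- **Robot:** it was clear of everything, about 215 mm up, with no contact force beyond sensor noise.

The first fit of the trough's pose, from the top camera, was off by 3 to 6 mm. I dropped it and used a closer wrist-camera fit, good to about 1 mm.

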